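Draw the round-box tray out of the deep shelf with a hook

ROBOT

A 6-joint arm with a two-finger parallel gripper is mounted at the origin on the work surface. World frame = base frame: x ahead of the robot, y to its left, z up, the work surface at z = 0. Lengths are in m, angles in rad, forces in N, time in s.
With the tool pointing down it reaches from about 0.35 to 0.775 m from the base axis. Payload 7.3 kg.
Tool frame: the origin (TCP) lies at the very end of the fingers, on their centre line; the grasp point (between the pads) lies 19 mm behind it; z points along the fingers, y is the line along which they close (so a half turn about z gives the same grasp; the last joint's range is limited). The gripper opens to 92 mm and grips with 3 to 60 N. Pads are 19 mm wide; open, the fingers measure 130 mm over their backs; the gripper's body (75 mm by 190 mm) begins 47 mm behind the grasp point.
Start: joints at [-1.334, 0.342, 1.524, -0, 1.275, -0.146], TCP at [0.196, -0.487, 0.227] pointing down, gripper open.
Joint ranges: [-2.53, 2.53], [-0.77, 2.02], [0.04, 2.7], [-1, 4.14], [0.28, 2.66], [-3.11, 3.11]. Speed limits (rad/s): [2.57, 2.57, 3.14, 3.14, 3.14, 3.14].

INTERFACE

Orientations are given as a 3x3 rotation matrix whose columns are the frame's x, y, z axes.
In Python, from workcell import get_obs, grab_frame, camera_params, finish_job gives the robot as it stands.
- The arm moves only by the shell command python3 -m jog 'ROWS' [FORCE]. ROWS is JSON, a list of rows, each a list of 7 numbers: the shift along the tool's x, y, z as a fraction of full scale, then the turn, a rotation vector about the tool's x, y, z as a fraction of full scale, then the closure, from 0 (fully open) to 1 (shut). A call has 1 to 20 rows; each row is the pose to reach, as a shift and turn from the pose commanded when the call began, along the tool's axes at that moment; what a row does not reach only later rows make up. Full scale, the value 1, is 0.6 m for a shift and pi/2 rad for a turn. A row lasts 1/12 s, in which the tool goes at most 41.7 mm and 7.16 degrees, less where a joint would pass 70% of its speed; a pose out of reach is approached as far as the arm can. A call with a number of a shift or a turn outside -1 to 1 is refused whole. A call with a gripper value outside its range is refused whole. The fingers move at their own pace and stop on an object; FORCE is the grip in N (left out, the last holds). Time passes only in rows, so rows that repeat a pose let the fingers close. It gives the time, the measured TCP pose, the force, the opening and the grip force at its end, in the units of the state.
- get_obs(): the state, without advancing time (a new reading comes with each control period).
- grab_frame(name): name is "side" or "top" or "wrist"; returns (picture, depth): 384x512x3 uint8, blue, green, red; 384x512 float32, m along the optical axis (not along the pixel's ray), 0 where there is no reading.
- camera_params(name): a dict with "K" (3x3 intrinsics, pixels), "rvec" (rotation vector, rad) and "tvec" (3), from world to camera coordinates, as OpenCV has them; the wrist camera has in their place "T_tool_cam" (4x4, takes a point from camera to tool coordinates, whose origin is the TCP and whose axes are the flange's). Camera axes: x right, y down, z forward; pixel columns grow to the right and rows downward; lengths in m; the calibration is good to about 2 mm. A picture is of the moment at which its call begins: read the wrist's pose just before it. camera_params takes no time and is no camera call.
- finish_job(): hands the job in; it is judged then, once.
The state is a dict: "clock": time; "q": joint angles; "qvel": joint speeds; "joint_torque": joint torques, N m; "eef_pos": TCP position; "orientation": TCP orientation; "force": force on the tool from outside, world axes, zero at the start; "wrist_torque": the same for the moment, N m; "opening": opening from 0.0 (shut) to 1.0 (fully open); "finger_force": force on a finger pad.
Only numpy, scipy, OpenCV 4.12 (cv2) and the standard library are available. Lean on these libraries where they do the work, as an engineer would, in place of code of your own. Each camera call takes 0.05 s, during which the arm holds its last target. There are 200 camera calls.

TASK

In a lacquer workshop three wooden trays sit deep in a low wire-topped shelf: take the draw hook by its wooden post, drop its claw behind the front wall of the tray that holds the round lidded box, and drag that tray straight forward until about 5 cm of it stands out in front of the shelf. Then unhook it and stand the hook upright back on its cork mat, and let go. Move the tray with the hook only, not with the gripper, and leave the other two trays, the tin and the wooden block where they are.

Things in the scene. Friction and masses are not known exactly. Their poses are not given: they have to be found in the camera images.
- hook_grip (a point): Draw hook, 0.15 kg, standing. Point: centre of its upright wooden post (24 x 24 mm), 95 mm above the underside of its 36 mm square foot; post top 25 mm higher; z up. A flat 14 mm wide arm runs along +x, underside 55 mm and top 45 mm below the point, to a down-turned claw plate (30 mm wide in y, 6 mm thick) centred 140 mm from the post, whose tip is level with the foot's underside.
- lip (a point): Tray to draw out, the only one holding a round lidded box with a small knob (88 mm wide). Point: middle of the top of its front wall, 4 mm behind the front face; +x points into the shelf. Tray open-topped, 160 deep (x) x 125 wide x 50 mm high, walls 8 mm, 0.35 to 0.55 kg. Inner floor 42 mm below the point; 45 mm is free between front wall and round box (box knob ends 20 mm above the point).
- shelf_front (a point): Fixed low bench shelf. Point: middle of the board's front edge, on its top, 20 mm above the bench; +x points into the shelf. 300 deep, 474 wide, 180 mm high, corner posts, open front and back, wires and bars over the top (underside 150 mm above the point). Three bays, centres at y -150, 0, 150 mm, parted by 10 mm runners; tray fronts start 20 to 50 mm behind the edge.
- mat: Cork mat, fixed to the bench, 210 (x) x 140 (y) x 4 mm; origin at the centre of its underside, on the bench. The hook starts standing on it, pointing roughly along the mat's +x, its post about 65 mm from the centre towards -x.
- tray_blocks: Bystander: an equal tray holding two rectangular wooden blocks, in another bay; origin under its centre.
- tray_plates: Bystander: an equal tray holding four thin upright plates, in another bay; origin under its centre.
- tin: Bystander: a round tin, 72 mm across and 45 mm high, loose on the bench; origin under its centre.
- block: Bystander: a dark wooden block 110 x 50 x 40 mm, loose on the bench; origin under its centre.
Not all that is in view belongs to the job. Leave any yellow look-alike of the part that bears lip alone.

How it is judged:
By the outcome, as a careful person would: the job done as asked, in the order asked, and still so for the second after the job is handed in, with the robot touching nothing.
It also fails if it takes over 51 s, if anything falls off the work surface, if the arm or the gripper's body presses on something with over 40 N, if the wrist force passes 120 N, or if a joint passes its speed limit or range.

## Working session

There is one attempt and no reset: what is moved stays moved. The work goes in short steps, Python scripts to look and compute and a shell command to move; the robot and the scene stay as the last step left them, time stands still between calls to the robot, and variables do not carry over. Pictures are saved under pics/ and viewed, at most 14 in all, crops included, and the job is handed in when it is done.

```bash
mkdir -p pics
cat > h.py <<'E'
import numpy as np,cv2
from workcell import get_obs,grab_frame,camera_params
def cam(n,obs=None):
    p=camera_params(n);K=np.array(p["K"])
    if "rvec" in p:
        R=cv2.Rodrigues(np.array(p["rvec"],float))[0];t=np.array(p["tvec"],float).ravel()
        return K,R.T,-R.T@t
    o=obs or get_obs();T=np.array(p["T_tool_cam"]);R=np.array(o["orientation"]).reshape(3,3)
    return K,R@T[:3,:3],R@T[:3,3]+np.array(o["eef_pos"])
def cloud(n,d,c):
    K,R,o=c;v,u=np.mgrid[:384,:512]
    r=np.stack([(u-K[0,2])/K[0,0],(v-K[1,2])/K[1,1],np.ones_like(u,float)],-1)*d[...,None]
    P=r@R.T+o;P[d==0]=np.nan;return P
def shoot(n,name):
    c=cam(n);im,d=grab_frame(n);cv2.imwrite(f"pics/{name}.png",im);P=cloud(n,d,c);np.save(f"pics/{name}.npy",P);return im,P
E
python3 - <<'E'
from h import *
o=get_obs();print(o["clock"],o["eef_pos"],np.round(o["orientation"],3))
a,_=shoot("side","s0");b,_=shoot("top","t0")
for n in("side","top"):print(n,cam(n))
E
```

```text
0.0 [ 0.19600637 -0.48659081  0.2260527 ] [[ 0.928  0.374 -0.   ]
 [ 0.374 -0.928  0.001]
 [ 0.    -0.002 -1.   ]]
side (array([[441.95914906,   0.        , 253.45586175],
       [  0.        , 441.95914906, 193.85989716],
       [  0.        ,   0.        ,   1.        ]]), array([[-0.70523247, -0.40442888,  0.58230957],
       [-0.70870496,  0.37942506, -0.59478895],
       [ 0.01960699, -0.83215017, -0.55420363]]), array([-0.15062115,  0.77343628,  0.77695242]))
top (array([[453.51259007,   0.        , 256.53964629],
       [  0.        , 453.51259007, 189.82144085],
       [  0.        ,   0.        ,   1.        ]]), array([[-0.02890186, -0.99228665,  0.12054828],
       [-0.99951573,  0.02729767, -0.01493803],
       [ 0.01153212, -0.12092164, -0.99259507]]), array([0.44675288, 0.03822521, 1.32438509]))
```

View pics/t0.png

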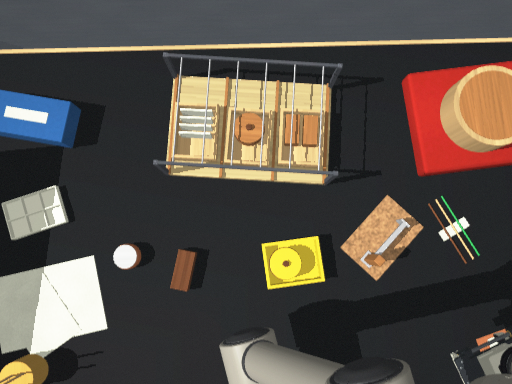

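View pics/s0.png

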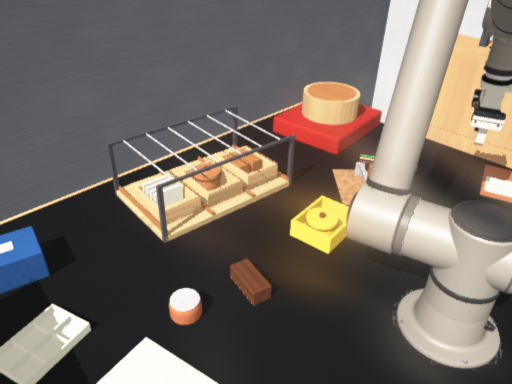

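Run:
```python
from h import *
im=cv2.imread("pics/t0.png");P=np.load("pics/t0.npy")
a=cv2.resize(im[45:195,150:345],None,fx=4,fy=4,interpolation=cv2.INTER_CUBIC)
cv2.imwrite("pics/c1.png",a[:600,:780])
b=cv2.resize(im[190:285,335:430],None,fx=6,fy=6,interpolation=cv2.INTER_CUBIC);cv2.imwrite("pics/c2.png",b)
hsv=cv2.cvtColor(im,cv2.COLOR_BGR2HSV)
# mat + hook
sub=np.zeros(im.shape[:2],bool);sub[190:285,335:430]=1
m=sub&(hsv[...,2]>60)
cs=max(cv2.findContours(m.astype(np.uint8),0,1)[0],key=cv2.contourArea)
print("matrect",cv2.minAreaRect(cs))
z=P[...,2]
for lo,hi in((.002,.01),(.03,.07),(.07,.09),(.1,.2)):
    k=sub&(z>lo)&(z<hi);print(lo,hi,k.sum(),np.nanmean(P[k],0) if k.any() else 0)
k=sub&(z>.03);v,u=np.nonzero(k)
for i in range(0,len(v),8):print(u[i],v[i],np.round(P[v[i],u[i]],3),end=";")
```

```text
matrect ((381.619384765625, 237.42584228515625), (50.64115524291992, 72.69355010986328), 41.784515380859375)
0.002 0.01 3216 [ 0.46214895 -0.34108059  0.00436774]
0.03 0.07 308 [ 0.45308863 -0.34840247  0.05252107]
0.07 0.09 22 [ 0.39832153 -0.28820007  0.08011721]
0.1 0.2 105 [ 0.39920232 -0.29496088  0.12041197]
401 218 [ 0.511 -0.387  0.045];401 220 [ 0.504 -0.384  0.054];403 221 [ 0.502 -0.39   0.054];406 222 [ 0.498 -0.398  0.054];400 224 [ 0.493 -0.381  0.052];408 224 [ 0.493 -0.403  0.055];406 225 [ 0.49  -0.399  0.049];402 226 [ 0.488 -0.386  0.054];398 227 [ 0.485 -0.375  0.053];397 228 [ 0.482 -0.37   0.057];396 229 [ 0.48  -0.369  0.051];396 230 [ 0.477 -0.367  0.058];396 231 [ 0.474 -0.367  0.057];396 232 [ 0.471 -0.369  0.051];396 233 [ 0.469 -0.368  0.052];396 234 [ 0.466 -0.367  0.056];395 235 [ 0.463 -0.365  0.053];394 236 [ 0.46  -0.362  0.053];393 237 [ 0.458 -0.359  0.053];392 238 [ 0.455 -0.356  0.052];391 239 [ 0.452 -0.353  0.053];391 240 [ 0.45  -0.352  0.054];391 241 [ 0.447 -0.352  0.055];383 243 [ 0.442 -0.329  0.054];382 244 [ 0.439 -0.329  0.045];381 245 [
[... 252 characters left out ...]
15 -0.312  0.05 ];372 254 [ 0.413 -0.295  0.063];380 254 [ 0.412 -0.318  0.058];375 255 [ 0.411 -0.293  0.098];369 256 [ 0.407 -0.288  0.054];377 256 [ 0.409 -0.293  0.119];370 257 [ 0.405 -0.287  0.069];378 257 [ 0.406 -0.293  0.127];369 258 [ 0.402 -0.285  0.064];377 258 [ 0.404 -0.29   0.127];366 259 [ 0.399 -0.281  0.046];374 259 [ 0.401 -0.283  0.122];382 259 [ 0.401 -0.303  0.127];371 260 [ 0.398 -0.282  0.097];379 260 [ 0.398 -0.296  0.124];368 261 [ 0.393 -0.286  0.047];376 261 [ 0.396 -0.287  0.126];384 261 [ 0.395 -0.31   0.122];375 262 [ 0.393 -0.287  0.116];383 262 [ 0.393 -0.306  0.124];377 263 [ 0.391 -0.29   0.126];373 264 [ 0.386 -0.293  0.072];381 264 [ 0.388 -0.301  0.123];
```

View pics/c1.png

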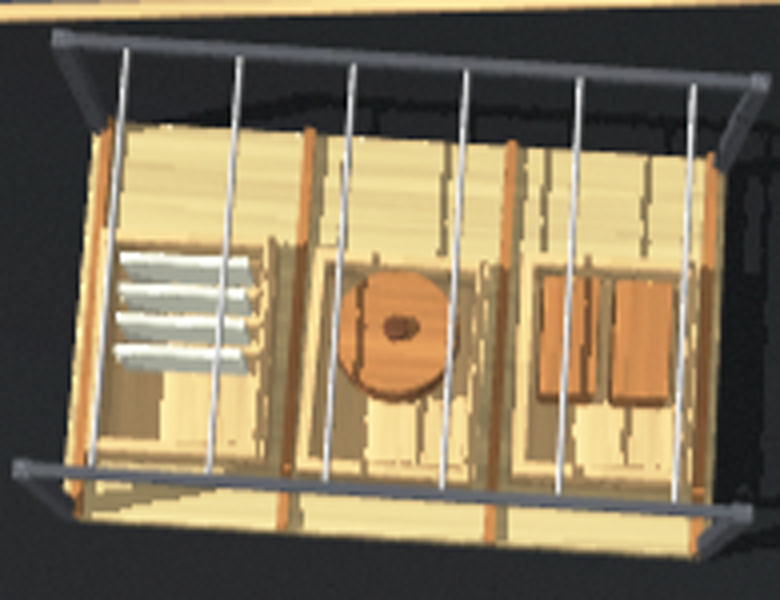

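View pics/c2.png

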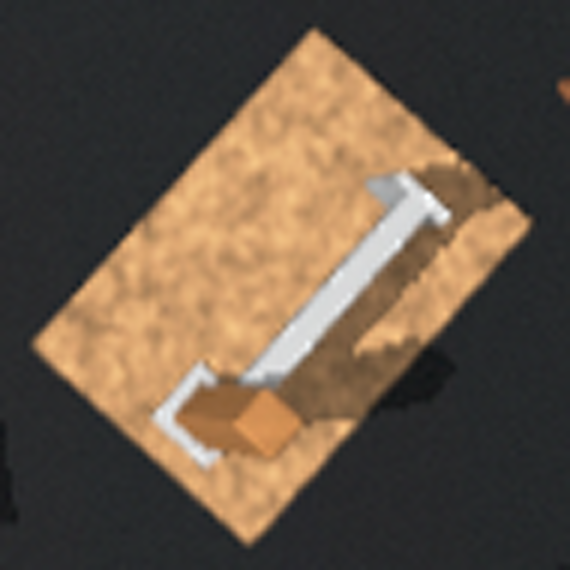

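```bash
cat >> h.py <<'E'
def ray(n,uv,z,c=None):
    K,R,o=c or cam(n);uv=np.atleast_2d(np.array(uv,float))
    r=np.c_[(uv[:,0]-K[0,2])/K[0,0],(uv[:,1]-K[1,2])/K[1,1],np.ones(len(uv))]@R.T
    return o+r*((z-o[2])/r[:,2])[:,None]
E
python3 - <<'E'
from h import *
g=lambda p:[150+p[0]/4,45+p[1]/4]
f=lambda p:[335+p[0]/6,190+p[1]/6]
print("board front",ray("top",[g((78,516)),g((697,553))],.02))
print("lip outer front corners",ray("top",[g((297,470)),g((470,482))],.07))
print("bars",ray("top",[g((20,468)),g((750,512))],.2))
print("knob",ray("top",[g((401,327))],.09))
print("mat corners",ray("top",[f((314,28)),f((532,220)),f((250,547)),f((33,345))],.004))
print("post top corners",ray("top",[f((262,388)),f((303,424)),f((270,460)),f((234,424))],.124))
print("claw ends",ray("top",[f((400,178)),f((447,218))],.054))
print("foot corner",ray("top",[f((155,415))],.006))
im=cv2.imread("pics/t0.png");P=np.load("pics/t0.npy")
hsv=cv2.cvtColor(im,cv2.COLOR_BGR2HSV)
y=(hsv[...,1]>200)&(abs(hsv[...,0].astype(int)-28)<5);y[:230]=0;y[300:]=0;y[:,:255]=0;y[:,335:]=0
print("yellow",np.nanpercentile(P[y],[1,99],axis=0))
for n,lo in(("block",(165,245,205,295)),("tin",(110,240,145,275))):
    a,b,c,d=lo;Q=P[b:d,a:c].reshape(-1,3);Q=Q[Q[:,2]>.02];print(n,np.percentile(Q,[2,98],axis=0))
for c in range(160,340,12):
    col=P[60:190,c];k=(col[:,2]>.18);print(c,np.round(np.nanmax(col[k],0),3) if k.any() else 0,end=" ")
E
```

```text
board front [[ 0.65837536  0.26989886  0.02      ]
 [ 0.61899436 -0.17878959  0.02      ]]
lip outer front corners [[ 0.67875198  0.10765492  0.07      ]
 [ 0.6669633  -0.01338129  0.07      ]]
bars [[ 0.66063474  0.27405641  0.2       ]
 [ 0.62029842 -0.18342738  0.2       ]]
knob [[0.77427725 0.03206253 0.09      ]]
mat corners [[ 0.58219774 -0.36554134  0.004     ]
 [ 0.48548467 -0.46584163  0.004     ]
 [ 0.33349174 -0.31885297  0.004     ]
 [ 0.43230869 -0.21973748  0.004     ]]
post top corners [[ 0.41203751 -0.29585282  0.124     ]
 [ 0.39593771 -0.31288129  0.124     ]
 [ 0.38083835 -0.29743985  0.124     ]
 [ 0.39682477 -0.28261168  0.124     ]]
claw ends [[ 0.50537206 -0.38613587  0.054     ]
 [ 0.48608457 -0.40692091  0.054     ]]
foot corner [[ 0.39730097 -0.27635358  0.006     ]]
yellow [[ 0.34326956 -0.15325014  0.01030013]
 [ 0.45495971 -0.07339689  0.04496355]]
block [[0.33177039 0.20078151 0.02701868]
 [0.43818094 0.26147878 0.04453479]]
tin [[0.39571007 0.35729669 0.02324015]
 [0.45963183 0.42015318 0.04980543]]
160 [0.667 0.265 0.18 ] 172 [0.666 0.235 0.181] 184 [0.66  0.204 0.18 ] 196 [0.656 0.174 0.18 ] 208 [0.876 0.143 0.182] 220 [0.65  0.113 0.18 ] 232 [0.685 0.082 0.182] 244 [0.93  0.051 0.182] 256 0 268 [ 0.927 -0.01   0.186] 280 [ 0.635 -0.04   0.18 ] 292 [ 0.798 -0.071  0.184] 304 [ 0.921 -0.101  0.182] 316 [ 0.917 -0.145  0.181] 328 [ 0.911 -0.163  0.183]
```

```bash
python3 -m jog '[[0.428,-0.169,0,0,0,0.743,0],[0.428,-0.169,0,0,0,0.743,0],[0.428,-0.169,0,0,0,0.743,0],[0.428,-0.169,0,0,0,0.743,0],[0.428,-0.169,0,0,0,0.743,0],[0.428,-0.169,0,0,0,0.743,0],[0.428,-0.169,0,0,0,0.743,0],[0.428,-0.169,0,0,0,0.743,0],[0.428,-0.169,0,0,0,0.743,0],[0.428,-0.169,0,0,0,0.743,0],[0.428,-0.169,0,0,0,0.743,0],[0.428,-0.169,0,0,0,0.743,0]]' 60
python3 - <<'E'
from h import *
o=get_obs();print(o["clock"],o["eef_pos"],np.round(o["orientation"],3),np.round(o["q"],2));print(np.round(camera_params("wrist")["T_tool_cam"],3))
im,P=shoot("wrist","w0")
E
```

```text
clock: 1.1
eef_pos: [0.3964, -0.2969, 0.2265]
orientation: [[0.71, -0.704, -0.0], [-0.704, -0.71, 0.0], [-0.001, 0.0, -1.0]]
force: [1.1, 0.1, -0.5]
opening: 1.0
finger_force: 0.0
1.1 [ 0.39635932 -0.29686048  0.22645629] [[ 0.71  -0.704 -0.   ]
 [-0.704 -0.71   0.   ]
 [-0.001  0.    -1.   ]] [-0.8   0.29  1.6  -0.    1.25  1.55]
[[ 0.001 -0.957 -0.29   0.078]
 [ 1.     0.     0.    -0.001]
 [-0.    -0.29   0.957 -0.158]
 [ 0.     0.     0.     1.   ]]
```

View pics/w0.png

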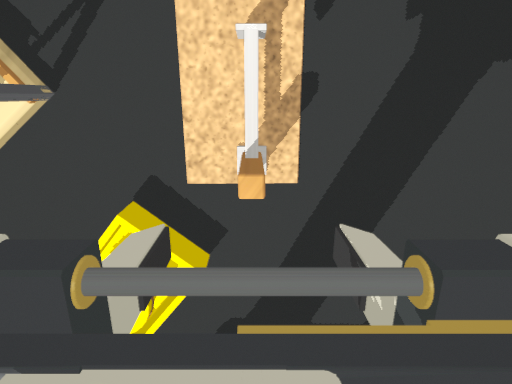

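Run:
```python
from h import *
c=cam("wrist")
a=ray("wrist",[(238,178),(265,178),(238.5,198),(265,198)],.124,c)
b=ray("wrist",[(236,25),(267,25)],.054,c)
print(a.mean(0),b.mean(0),b[0]-b[1]);d=b.mean(0)-a.mean(0);print(np.degrees(np.arctan2(d[1],d[0])),np.hypot(*d[:2]))
im=cv2.imread("pics/w0.png")
cv2.imwrite("pics/w0c.png",cv2.resize(im[135:205,215:290],None,fx=6,fy=6))
```

```text
[ 0.39730808 -0.2965419   0.124     ] [ 0.49851892 -0.39657185  0.054     ] [0.02091254 0.02112671 0.        ]
-44.66378893763348 0.1423011693612012
```

View pics/w0c.png

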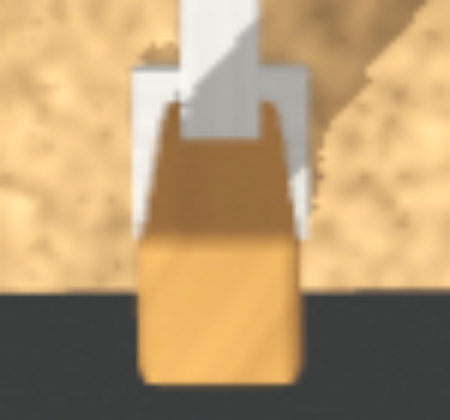

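```bash
python3 -m jog '[[0.001,0,0.06,0,0,0,0],[0.001,0,0.12,0,0,0,0],[0.001,0,0.18,0,0,0,0],[0.001,0,0.22,0,0,0,0],[0.001,0,0.244,0,0,0,0],[0.001,0,0.244,0,0,0,0],[0.001,0,0.244,0,0,0,0.5],[0.001,0,0.244,0,0,0,1],[0.001,0,0.244,0,0,0,1],[0.001,0,0.244,0,0,0,1],[0.001,0,0.244,0,0,0,1],[0.001,0,0.244,0,0,0,1],[0.001,0,0.244,0,0,0,1],[0.001,0,0.244,0,0,0,1],[0.001,0,0.244,0,0,0,1],[0.001,0,0.244,0,0,0,1]]' 60
```

```text
clock: 2.48
eef_pos: [0.3969, -0.2974, 0.0803]
orientation: [[0.708, -0.706, -0.0], [-0.706, -0.708, -0.0], [0.0, 0.0, -1.0]]
force: [0.0, -0.0, 0.5]
opening: 0.323
finger_force: 0.0
```

```bash
python3 -m jog '[[0,0,0,0,0,0,1],[0,0,0,0,0,0,1],[0,0,0,0,0,0,1],[0,0,0,0,0,0,1],[0,0,0,0,0,0,1],[0,0,-0.02,0,0,0,1],[0,0,-0.05,0,0,0,1],[0,0,-0.1,0,0,0,1],[0,0,-0.15,0,0,0,1],[0,0,-0.2,0,0,0,1],[0,0,-0.2,0,0,0,1],[0,0,-0.2,0,0,0,1]]' 60
python3 - <<'E'
from h import *
im,P=shoot("wrist","w1");shoot("top","t1");shoot("side","s1")
E
```

```text
clock: 3.48
eef_pos: [0.3974, -0.2979, 0.2016]
orientation: [[0.708, -0.706, 0.002], [-0.706, -0.708, -0.002], [0.003, 0.0, -1.0]]
force: [-0.1, 0.0, -2.0]
opening: 0.262
finger_force: 60.0
```

View pics/w1.png

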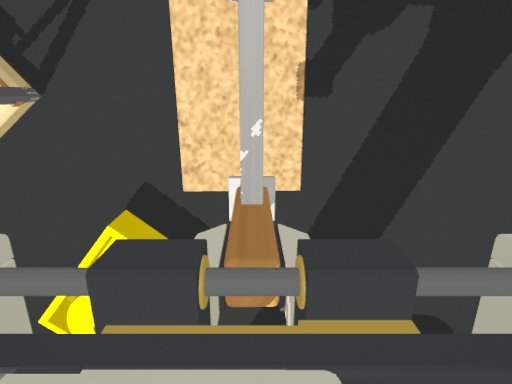

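```bash
python3 -m jog '[[-0.012,-0.016,0,0,0,-0.014,1],[-0.04,-0.054,0,0,0,-0.05,1],[-0.075,-0.1,0,0,0,-0.09,1],[-0.11,-0.148,0,0,0,-0.135,1],[-0.147,-0.197,0,0,0,-0.18,1],[-0.184,-0.246,0.01,0,0,-0.225,1],[-0.22,-0.295,0.02,0,0,-0.27,1],[-0.257,-0.345,0.02,0,0,-0.315,1],[-0.294,-0.394,0.02,0,0,-0.36,1],[-0.325,-0.435,0.02,0,0,-0.395,1],[-0.35,-0.47,0.02,0,0,-0.42,1],[-0.363,-0.487,0.02,0,0,-0.436,1],[-0.3675,-0.4925,0.02,0,0,-0.442,1],[-0.3675,-0.4925,0.02,0,0,-0.442,1],[-0.3675,-0.4925,0.02,0,0,-0.442,1]]'
python3 - <<'E'
from h import *
im,P=shoot("wrist","w2");im2,P2=shoot("top","t2")
a=cv2.resize(im2[95:215,195:325],None,fx=3,fy=3,interpolation=cv2.INTER_CUBIC)
cv2.imwrite("pics/v2.png",np.hstack([cv2.copyMakeBorder(a,0,384-360,0,0,0),im[:384]])[:, :902][:, :800])
E
```

```text
clock: 4.88
eef_pos: [0.4489, 0.0673, 0.1877]
orientation: [[0.996, -0.09, -0.001], [-0.09, -0.996, -0.0], [-0.001, 0.0, -1.0]]
force: [0.1, -0.4, -1.2]
opening: 0.257
finger_force: 60.0
```

View pics/v2.png

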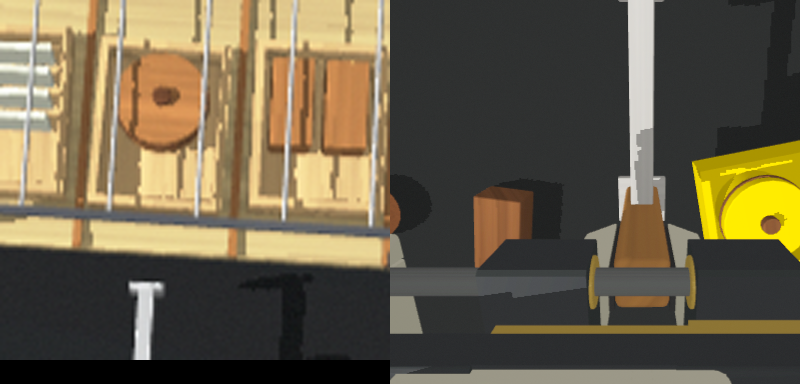

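Run:
```python
from h import *
f=lambda p:[195+p[0]/3,95+p[1]/3]
cl=ray("top",[f((128,284)),f((163,284))],.162);print(cl,cl.mean(0))
li=ray("top",[f((86,208)),f((230,219))],.07);print(li,li.mean(0))
# runner lines and tray outline by zoom
im=cv2.imread("pics/t2.png");P=np.load("pics/t2.npy")
for y in (0.02,0.045,0.07):
    k=(abs(P[...,1]-y)<.003)&(P[...,0]>.6)&(P[...,0]<.75);q=P[k];q=q[np.argsort(q[:,0])];print(y,[(round(float(a[0]),3),round(float(a[2]),3)) for a in q[::2]])
for x in (.70,.71):
    k=(abs(P[...,0]-x)<.002)&(P[...,1]>-.06)&(P[...,1]<.15);q=P[k];q=q[np.argsort(q[:,1])];print(x,[(round(float(a[1]),3),round(float(a[2]),3)) for a in q])
```

```text
[[0.58966366 0.0694173  0.162     ]
 [0.58883581 0.03931994 0.162     ]] [0.58924973 0.05436862 0.162     ]
[[ 0.67358088  0.1093943   0.07      ]
 [ 0.6595443  -0.02483865  0.07      ]] [0.66656259 0.04227783 0.07      ]
0.02 [(0.601, 0.0), (0.604, 0.001), (0.606, 0.006), (0.61, -0.003), (0.612, 0.005), (0.616, 0.002), (0.619, 0.0), (0.622, 0.001), (0.625, -0.004), (0.628, -0.0), (0.631, -0.001), (0.634, 0.002), (0.637, 0.003), (0.637, -0.002), (0.639, 0.18), (0.64, 0.179), (0.642, 0.179), (0.643, 0.019), (0.645, 0.18), (0.646, 0.017), (0.649, 0.019), (0.651, 0.023), (0.654, 0.021), (0.658, 0.019), (0.66, 0.022), (0.663, 0.025), (0.672, 0.039), (0.673, 0.066), (0.673, 0.048), (0.675, 0.069), (0.678, 0.071), (0.688, 0.028), (0.692, 0.024), (0.695, 0.026), (0.697, 0.028), (0.701, 0.027), (0.703, 0.028), (0.707, 0.024), (0.71, 0.023), (0.712, 0.028), (0.714, 0.033), (0.716, 0.025), (0.719, 0.022), (0.721, 0.027), (0.724, 0.027), (0.727, 0.026), (0.73, 0.026), (0.733, 0.028), (0.736, 0.028), (0.736, 0.025), (0.737, 0.048), (0.738, 0.032), (0.738, 0.032), (0.739, 0.042), (0.743, 0.076), 
[... 4268 characters left out ...]
 (0.052, 0.028), (0.055, 0.029), (0.058, 0.023), (0.058, 0.024), (0.061, 0.03), (0.064, 0.026), (0.067, 0.026), (0.067, 0.023), (0.07, 0.027), (0.073, 0.026), (0.073, 0.024), (0.075, 0.028), (0.078, 0.177), (0.078, 0.025), (0.081, 0.178), (0.081, 0.177), (0.081, 0.028), (0.084, 0.026), (0.093, 0.028), (0.096, 0.029), (0.096, 0.027), (0.099, 0.027), (0.099, 0.069), (0.099, 0.067), (0.102, 0.073), (0.105, 0.072), (0.105, 0.069), (0.114, 0.019), (0.116, 0.031), (0.116, 0.031), (0.119, 0.029), (0.119, 0.027), (0.122, 0.022), (0.125, 0.02), (0.128, 0.022), (0.128, 0.018), (0.131, 0.017), (0.133, 0.071), (0.133, 0.07), (0.136, 0.074), (0.138, 0.072), (0.139, 0.067), (0.145, 0.029), (0.148, 0.028)]
```

```bash
python3 -m jog '[[0,0,0.02,0,0,0,1],[0,0,0.04,0,0,0,1],[0,0,0.045,0,0,0,1],[0.02,0,0.045,0,0,0,1],[0.06,0,0.045,0,0,0,1],[0.1,0,0.045,0,0,0,1],[0.14,0,0.045,0,0,0,1],[0.17,0,0.045,0,0,0,1],[0.185,0,0.045,0,0,0,1],[0.19,0,0.045,0,0,0,1],[0.19,0,0.045,0,0,0,1],[0.19,0,0.045,0,0,0,1]]'
python3 - <<'E'
from h import *
im2,P2=shoot("top","t3");im,P=shoot("side","s3")
a=cv2.resize(im2[95:215,195:325],None,fx=3,fy=3,interpolation=cv2.INTER_CUBIC)
b=cv2.resize(im[130:250,100:236],None,fx=3,fy=3,interpolation=cv2.INTER_CUBIC)
cv2.imwrite("pics/v3.png",np.hstack([a,b]))
E
```

```text
clock: 5.98
eef_pos: [0.5624, 0.0568, 0.1612]
orientation: [[0.996, -0.091, -0.001], [-0.091, -0.996, -0.0], [-0.001, 0.0, -1.0]]
force: [-0.1, -0.1, -1.4]
opening: 0.261
finger_force: 60.0
```

View pics/v3.png

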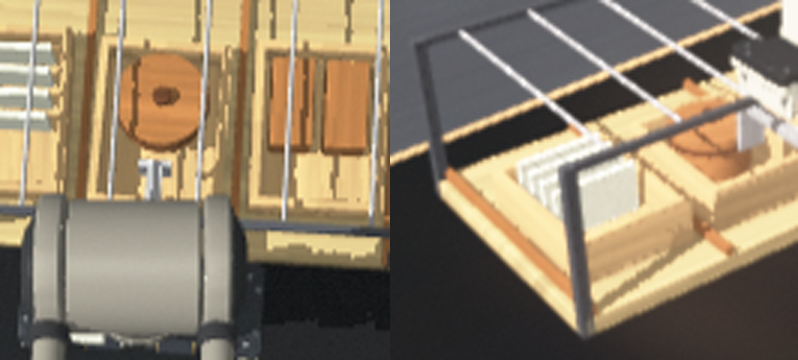

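```bash
python3 -m jog '[[0,0,0.02,0,0,0,1],[0,0,0.04,0,0,0,1],[0,0,0.06,0,0,0,1],[0,0,0.075,0,0,0,1],[0,0,0.083,0,0,0,1],[0,0,0.087,0,0,0,1],[0,0,0.087,0,0,0,1],[0,0,0.087,0,0,0,1]]'
python3 - <<'E'
from h import *
im2,P2=shoot("top","t4");im,P=shoot("side","s4")
E
```

```text
clock: 6.75
eef_pos: [0.5633, 0.0572, 0.1096]
orientation: [[0.996, -0.09, 0.001], [-0.09, -0.996, -0.0], [0.001, 0.0, -1.0]]
force: [-0.4, 1.1, -1.3]
opening: 0.257
finger_force: 60.0
```

```bash
python3 -m jog '[[-0.01,0,0,0,0,0,1],[-0.02,0,0,0,0,0,1],[-0.026,0,0,0,0,0,1],[-0.032,0,0,0,0,0,1],[-0.04,0,0,0,0,0,1],[-0.05,0,0,0,0,0,1],[-0.06,0,0,0,0,0,1],[-0.07,0,0,0,0,0,1],[-0.08,0,0,0,0,0,1],[-0.09,0,0,0,0,0,1],[-0.1,0,0,0,0,0,1],[-0.11,0,0,0,0,0,1],[-0.12,0,0,0,0,0,1],[-0.13,0,0,0,0,0,1],[-0.14,0,0,0,0,0,1],[-0.147,0,0,0,0,0,1],[-0.152,0,0,0,0,0,1],[-0.156,0,0,0,0,0,1],[-0.158,0,0,0,0,0,1],[-0.158,0,0,0,0,0,1]]'
python3 - <<'E'
from h import *
im2,P=shoot("top","t5");im,_=shoot("side","s5")
a=cv2.resize(im2[95:215,195:325],None,fx=3,fy=3,interpolation=cv2.INTER_CUBIC)
b=cv2.resize(im[130:250,100:236],None,fx=3,fy=3,interpolation=cv2.INTER_CUBIC)
cv2.imwrite("pics/v5.png",np.hstack([a,b]))
for y in (0.0,0.02,0.075,.1):
    k=(abs(P[...,1]-y)<.003)&(P[...,0]>.54)&(P[...,0]<.75)&(P[...,2]>.06)&(P[...,2]<.08);q=P[k];print(y,np.round(np.sort(q[:,0])[::2],3))
E
```

```text
clock: 8.52
eef_pos: [0.4685, 0.0657, 0.1092]
orientation: [[0.996, -0.09, -0.0], [-0.09, -0.996, -0.0], [-0.0, 0.0, -1.0]]
force: [2.4, 0.2, -0.5]
opening: 0.26
finger_force: 60.0
0.0 [0.595 0.598 0.601 0.604 0.609 0.615 0.621 0.692 0.698 0.703]
0.02 [0.596 0.598 0.601 0.665 0.67  0.674 0.679 0.682 0.691 0.697 0.702 0.705
 0.713 0.716 0.722 0.727 0.73  0.734 0.747 0.748]
0.075 [0.6   0.603 0.606 0.672 0.68  0.686 0.692 0.703 0.706 0.715 0.72  0.723
 0.726 0.729]
0.1 [0.603 0.606 0.609 0.673 0.68  0.687 0.691 0.698 0.703 0.706 0.708 0.712
 0.714 0.716 0.72  0.722 0.726 0.729 0.732 0.735 0.737 0.74  0.743 0.746
 0.748]
```

View pics/v5.png

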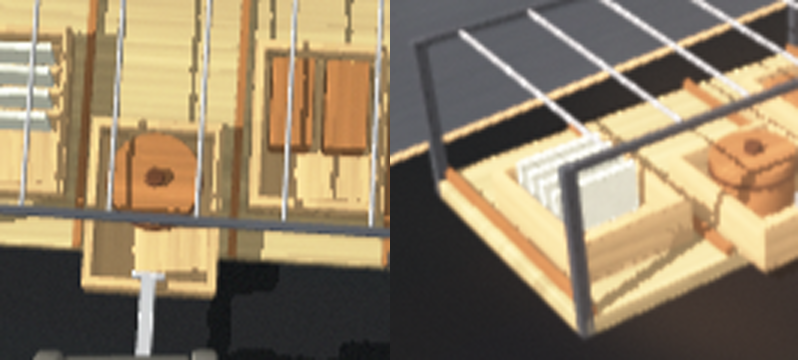

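```bash
python3 -m jog '[[-0.004,0,0,0,0,0,1],[-0.008,0,0,0,0,0,1],[-0.011,0,0,0,0,0,1],[-0.013,0,0,0,0,0,1],[-0.013,0,0,0,0,0,1],[-0.013,0,0,0,0,0,1],[-0.006,0,0,0,0,0,1],[0.004,0,0,0,0,0,1],[0.006,0,0,0,0,0,1],[0.006,0,-0.02,0,0,0,1],[0.006,0,-0.05,0,0,0,1],[0.006,0,-0.09,0,0,0,1],[0.006,0,-0.13,0,0,0,1],[0.006,0,-0.16,0,0,0,1],[0.006,0,-0.16,0,0,0,1]]'
python3 - <<'E'
from h import *
im2,P=shoot("top","t6");im,_=shoot("side","s6")
for y in (0.0,0.02,0.075,.1):
    k=(abs(P[...,1]-y)<.003)&(P[...,0]>.54)&(P[...,0]<.63)&(P[...,2]>.06)&(P[...,2]<.08);q=P[k];print(y,np.round(np.sort(q[:,0])[::2],3))
E
```

```text
clock: 9.87
eef_pos: [0.4741, 0.0654, 0.2084]
orientation: [[0.996, -0.09, 0.006], [-0.09, -0.996, -0.0], [0.006, -0.0, -1.0]]
force: [0.9, 0.6, -1.4]
opening: 0.256
finger_force: 60.0
0.0 [0.587 0.589 0.592 0.595 0.601 0.607 0.612 0.617 0.625]
0.02 [0.587 0.59  0.593]
0.075 [0.592 0.594 0.597 0.6  ]
0.1 [0.595 0.598 0.601]
```

```bash
python3 -m jog '[[-0.015,0.01,0,0,0,0.005,1],[-0.03,0.05,0,0,0,0.04,1],[-0.04,0.1,0,0,0,0.075,1],[-0.05,0.16,0,0,0,0.115,1],[-0.055,0.22,0,0,0,0.16,1],[-0.06,0.28,0,0,0,0.205,1],[-0.065,0.34,0,0,0,0.25,1],[-0.07,0.4,0,0,0,0.295,1],[-0.0737,0.46,0,0,0,0.335,1],[-0.0737,0.52,0,0,0,0.375,1],[-0.0737,0.57,0,0,0,0.41,1],[-0.0737,0.6,0,0,0,0.435,1],[-0.0737,0.6138,0,0,0,0.442,1],[-0.0737,0.6138,0,0,0,0.442,1],[-0.0737,0.6138,0,0,0,0.442,1],[-0.0737,0.6138,0,0,0,0.442,1]]'
```

```text
clock: 11.3
eef_pos: [0.395, -0.2958, 0.2045]
orientation: [[0.709, -0.705, -0.001], [-0.705, -0.709, 0.002], [-0.002, -0.0, -1.0]]
force: [-1.0, -0.3, -2.2]
opening: 0.258
finger_force: 60.0
```

```bash
python3 -m jog '[[0.003,0,0.03,0,0,0,1],[0.003,0,0.08,0,0,0,1],[0.003,0,0.13,0,0,0,1],[0.003,0,0.17,0,0,0,1],[0.003,0,0.19,0,0,0,1],[0.003,0,0.197,0,0,0,1],[0.003,0,0.202,0,0,0,1],[0.003,0,0.202,0,0,0,1],[0.003,0,0.202,0,0,0,1]]'
python3 - <<'E'
from h import *
a=cv2.imread("pics/w1.png");b,_=shoot("wrist","w7");cv2.imwrite("pics/v7.png",np.hstack([a[:320,150:400],b[:320,150:400]]))
E
```

```text
clock: 12.05
eef_pos: [0.397, -0.2988, 0.0849]
orientation: [[0.708, -0.706, 0.001], [-0.706, -0.708, -0.001], [0.002, 0.0, -1.0]]
force: [-0.2, -0.3, -2.6]
opening: 0.259
finger_force: 60.0
```

View pics/v7.png

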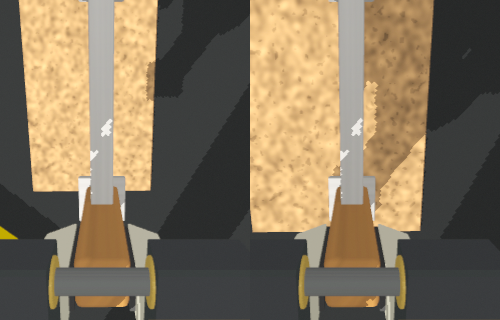

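```bash
python3 -m jog '[[0,0,0.002,0,0,0,1],[0,0,0.004,0,0,0,1],[0,0,0.006,0,0,0,1],[0,0,0.0075,0,0,0,1],[0,0,0.0075,0,0,0,1],[0,0,0.0075,0,0,0,1]]'
```

```text
clock: 12.6
eef_pos: [0.3965, -0.2988, 0.0802]
orientation: [[0.708, -0.706, 0.001], [-0.706, -0.708, -0.001], [0.001, 0.0, -1.0]]
force: [-0.9, 1.5, 5.1]
opening: 0.258
finger_force: 60.0
```

Contact is made (+5 N), so I'll open the fingers, then rise.

```bash
python3 -m jog '[[0,0,0,0,0,0,0.7],[0,0,0,0,0,0,0.6],[0,0,0,0,0,0,0.5],[0,0,0,0,0,0,0.3],[0,0,0,0,0,0,0],[0,0,0,0,0,0,0],[0,0,0,0,0,0,0],[0,0,0,0,0,0,0],[0,0,0,0,0,0,0],[0,0,0,0,0,0,0],[0,0,0,0,0,0,0],[0,0,0,0,0,0,0]]'
python3 -m jog '[[0,0,-0.03,0,0,0,0],[0,0,-0.08,0,0,0,0],[0,0,-0.14,0,0,0,0],[0,0,-0.2,0,0,0,0],[0,0,-0.26,0,0,0,0],[0,0,-0.28,0,0,0,0],[0,0,-0.28,0,0,0,0],[0,0,-0.28,0,0,0,0]]'
python3 - <<'E'
from h import *
w,_=shoot("wrist","w8");t,P=shoot("top","t8")
a=cv2.resize(t[45:290,90:435],(400,284));b=cv2.resize(w,(400,300))
cv2.imwrite("pics/v8.png",np.hstack([cv2.copyMakeBorder(a,0,16,0,0,0),b]))
for y in (0.02,0.045,0.075):
    k=(abs(P[...,1]-y)<.003)&(P[...,0]>.54)&(P[...,0]<.63)&(P[...,2]>.06)&(P[...,2]<.08);print(y,np.round(np.sort(P[k][:,0]),3))
E
```

```text
clock: 13.6
eef_pos: [0.3964, -0.2987, 0.0794]
orientation: [[0.708, -0.706, 0.0], [-0.706, -0.708, -0.0], [0.0, 0.0, -1.0]]
force: [-0.2, 0.5, -0.5]
opening: 0.992
finger_force: 0.0
clock: 14.27
eef_pos: [0.3964, -0.2987, 0.2477]
orientation: [[0.708, -0.706, 0.001], [-0.706, -0.708, -0.001], [0.001, 0.0, -1.0]]
force: [-0.0, 0.6, -0.1]
opening: 1.003
finger_force: 0.0
0.02 [0.587 0.587 0.59  0.59  0.593 0.593]
0.045 [0.589 0.591 0.591 0.593 0.594 0.597 0.597]
0.075 [0.592 0.592 0.594 0.595 0.597 0.597 0.6  ]
```

View pics/v8.png

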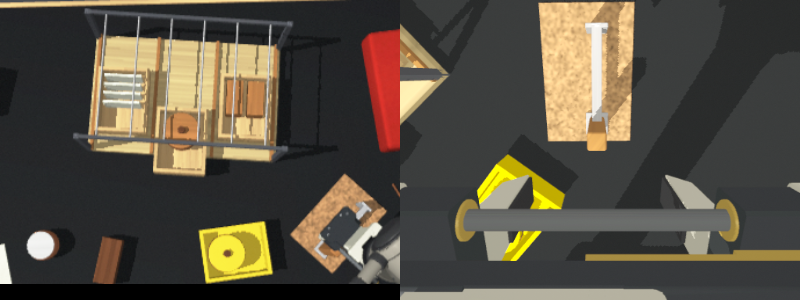

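The hook stands upright on the mat (right panel, post at 597,140). The tray is about 5 cm out and the other objects haven't moved.

```bash
python3 -c "from workcell import finish_job;print(finish_job())"
```

```text
the job is handed in; nothing more can be done
None
```

The tray with the round box now stands about 5 cm out of the shelf, the hook is back upright and released on its mat, and the job was handed in at about 14 s of the 51 s allowed; the judge's verdict was not shown.

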